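# Pile up the wooden serving boards

## Task

Make one neat pile of the three dark wooden serving boards: lay the two loose ones, in either order, flat and square on top of the wooden board that lies on the blue mat, edges flush and all three handles pointing the same way. Set them down rather than dropping them, keep the bottom board where it is, and leave the red plastic board alone.

Things in the scene. Friction and masses are not known exactly. Their poses are not given: they have to be found in the camera images.
- base_board: Bottom board, dark wood, loose on a fixed blue mat (180 x 84 x 4 mm), its top 22 mm above the worktop. Same shape, size and axes as board_a. All boards lie flat and their handles point roughly towards the robot.
- board_a: Loose dark wooden paddle board on the worktop, 18 mm thick, 80 to 170 g. Blade 120 x 58 mm, handle 26 mm wide with a hanging hole in its round end (radius 16). Origin: underside, centre of the hole. x runs from the hole along the board's middle line (blade from x = 30 to 150 mm, centre of mass near 82), y across the width, z up. Room for fingers on both sides of the blade.
- board_b: Second loose dark wooden board on the worktop, the same as board_a in shape, size and axes.
- red_board: Red plastic board on the worktop, same shape, size and axes as board_a; not part of the job. (A jar, a mug and a wooden spoon, up to 110 mm tall, stand beyond the boards, farther from the robot.)
There are look-alikes about, which are no part of the job. Leave any pink or turquoise look-alike of the board_b alone.

How it is judged:
By the outcome, as a careful person would: the job done as asked, in the order asked, and still so for the second after the job is handed in, with the robot touching nothing.
It also fails if it takes over 58 s, if anything falls off the work surface, if the arm or the gripper's body presses on something with over 40 N, if the wrist force passes 120 N, or if a joint passes its speed limit or range.

## Robot

A 7-joint arm with a two-finger parallel gripper is mounted at the origin on the work surface. World frame = base frame: x ahead of the robot, y to its left, z up, the work surface at z = 0. Lengths are in m, angles in rad, forces in N, time in s.
With the tool pointing down it reaches from about 0.4 to 0.875 m from the base axis. Payload 19.3 kg.
Tool frame: the origin (TCP) lies on the centre line of the jaws, within the pads' length; the fingertips stand 8 mm ahead of it and the grasp point (between the pads) lies 11 mm behind it; z points along the fingers, y is the line along which they close (so a half turn about z gives the same grasp; the last joint's range is limited). The gripper opens to 85 mm and grips with 20 to 120 N. Pads are 22 mm wide; open, the fingers measure 114 mm over their backs; the gripper's body (76 mm by 85 mm) begins 54 mm behind the grasp point. The pads swing forward as they close: fully open they stand 13 mm farther back than shut.
Start: joints at [1.183, 0.521, -0.036, 1.599, 0.021, 1.021, -0.113], TCP at [0.195, -0.594, 0.239] pointing down, gripper open.
Joint ranges: [-2.91, 2.91], [-0.3, 2.13], [-1.5, 1.42], [0.17, 2.43], [-1.26, 4.41], [0.16, 1.93], [-2.52, 2.52]. Speed limits (rad/s): [1.89, 1.89, 2.39, 2.39, 3.01, 3.01, 3.01].

## Interface

Orientations are given as [roll, pitch, yaw] about the fixed x, y, z axes, in that order (R = Rz(yaw) Ry(pitch) Rx(roll)).
In Python, from workcell import status, grab_frame, camera_params, bot, search_frame, silhouettes gives the robot as it stands.
- The arm moves only by the shell command python3 -m creep 'ROWS' [FORCE]. ROWS is JSON, a list of rows, each a list of 5 numbers: the shift along the tool's x, y, z in units of 60 mm (1.0 is 60 mm), then the turn about the tool's z in units of 8 degrees (1.0 is 8 degrees), then the opening, from 0 (shut) to 1 (fully open). In form: [[x, y, z, twist, hand], ...]. A call has 1 to 5 rows; each row is the pose to reach, as a shift and turn from the pose commanded when the call began, along the tool's axes at that moment; what a row does not reach only later rows make up. A row lasts 1/8 s, in which the tool goes at most 62.5 mm and 10.7 degrees, less where a joint would pass 70% of its speed; a pose out of reach is approached as far as the arm can. A call with a gripper value outside its range is refused whole. The fingers move at their own pace and stop on an object; FORCE is the grip in N (left out, the last holds). Time passes only in rows, so rows that repeat a pose let the fingers close. It gives the time, the measured TCP pose, the force, the opening and the grip force at its end, in the units of the state.
- status.observe(): the state, without advancing time (a new reading comes with each control period).
- grab_frame(name): name is "scene" or "side" or "wrist"; returns the picture (480x640x3 uint8, blue, green, red); there is no depth.
- camera_params(name): a dict with "K" (3x3 intrinsics, pixels), "rvec" (rotation vector, rad) and "tvec" (3), from world to camera coordinates, as OpenCV has them; the wrist camera has in their place "tool_from_camera" (4x4, takes a point from camera to tool coordinates, whose origin is the TCP and whose axes are the flange's). Camera axes: x right, y down, z forward; pixel columns grow to the right and rows downward; lengths in m; the calibration is good to about 2 mm. The wrist camera is an equidistant fisheye: a pixel r from the principal point sees the ray r / f radians off the axis. A picture is of the moment at which its call begins: read the wrist's pose just before it. camera_params takes no time and is no camera call.
- bot.job_done(): hands the job in; it is judged then, once.
Trained networks look in the newest picture that a camera, given by its name, has taken for a name from the list of things; names that differ only in an ending like _2 or _b are one class to them, and where a whole thing is asked for, a point or a joint stands for the part that bears it (a point fixed in the world has none). Each returns a list of dicts, best first, with "p" (0 to 1); they miss things now and then, are a little off and sometimes report something else, mostly with a low value. They report only what shows in the picture. A call takes as long as a camera call. They do not tell look-alikes from the thing itself.
- search_frame(camera, name): "extent" ([left, top, right, bottom] as shares, 0 to 1, of the picture: columns of its width, rows of its height, round what is visible of it).
- silhouettes(camera, name): "mask" (480x640 bool, what is visible of it) and "extent" ([left, top, right, bottom] as shares, 0 to 1, of the picture: columns of its width, rows of its height, round what is visible of it).
The state is a dict: "clock": time; "qpos": joint angles; "qd": joint speeds; "joint_efforts": joint torques, N m; "position": TCP position; "tool_rot": TCP orientation; "force": force on the tool from outside, world axes, zero at the start; "moment": the same for the moment, N m; "grip_width": finger opening in m; "finger_force": force on a finger pad.
Only numpy, scipy, OpenCV 4.12 (cv2) and the standard library are available. Lean on these libraries where they do the work, as an engineer would, in place of code of your own. Each camera call takes 0.05 s, during which the arm holds its last target. There are 200 camera calls.

## Working session

There is one attempt and no reset: what is moved stays moved. The work goes in short steps, Python scripts to look and compute and a shell command to move; the robot and the scene stay as the last step left them, time stands still between calls to the robot, and variables do not carry over. Pictures are saved under pics/ and viewed, at most 10 in all, crops included, and the job is handed in when it is done.

```bash
mkdir -p pics; ls; python3 - <<'E'
from workcell import status, grab_frame, camera_params, silhouettes
import cv2,numpy as np
print(status.observe())
for c in ("scene","side"):
    im=grab_frame(c); cv2.imwrite(f"pics/{c}0.png",im)
    p=camera_params(c); print(c,p)
    for n in ("board_b","base_board","red_board"):
        for d in silhouettes(c,n): print(n,round(d["p"],2),np.round(np.array(d["extent"])*[640,480,640,480]),d["mask"].sum())
print(camera_params("wrist"))
E
```

```text
pics
{'clock': 0.0, 'qpos': array([ 1.18285052,  0.5220178 , -0.03631165,  1.59998686,  0.0211726 ,
        1.02110654, -0.11281476]), 'qd': array([-1.76941305e-03, -3.03477324e-05,  1.55853056e-03,  2.21169204e-05,
        3.15885347e-04, -1.15918667e-04,  3.08600054e-04]), 'joint_efforts': array([ 2.09476661e-03, -9.27092957e+01,  1.98082387e+00, -3.69935524e+01,
        1.78849295e-02,  8.22473899e-03,  1.42341537e-05]), 'position': array([ 0.19512951, -0.59341858,  0.23873111]), 'tool_rot': array([-3.14045991e+00,  6.55120262e-05,  3.17692746e-01]), 'force': array([-0.07434097, -0.19480875,  0.32080038]), 'moment': array([ 0.04860249, -0.01896929, -0.01374487]), 'finger_force': 0.0, 'grip_width': 0.08542531581165358}
scene {'K': array([[542.63889647,   0.        , 326.34219562],
       [  0.        , 542.63889647, 251.84280284],
       [  0.        ,   0.        ,   1.        ]]), 'rvec': array([ 1.73843776,  2.0219422 , -0.65944672]), 'tvec': array([ 0.11611697, -0.25148389,  1.52182648])}
board_b 0.74 [423. 233. 486. 263.] 1344
board_b 0.7 [283. 282. 311. 347.] 1543
board_b 0.6
[... 652 characters left out ...]
. 256.] 935
board_b 0.2 [204. 274. 275. 308.] 1474
base_board 0.58 [206. 273. 278. 308.] 1515
base_board 0.53 [247. 236. 314. 258.] 998
red_board 0.76 [ 76. 352. 184. 393.] 3036
{'K': array([[371.64829954,   0.        , 322.50009644],
       [  0.        , 371.64829954, 239.32383647],
       [  0.        ,   0.        ,   1.        ]]), 'tool_from_camera': array([[ 5.70951367e-05, -9.50303547e-01, -3.11324855e-01,
         8.14379086e-02],
       [ 9.99999930e-01, -6.11645031e-05,  3.70095658e-04,
        -1.30599414e-03],
       [-3.70745247e-04, -3.11324854e-01,  9.50303477e-01,
        -1.33593320e-01],
       [ 0.00000000e+00,  0.00000000e+00,  0.00000000e+00,
         1.00000000e+00]])}
```

View pics/scene0.png

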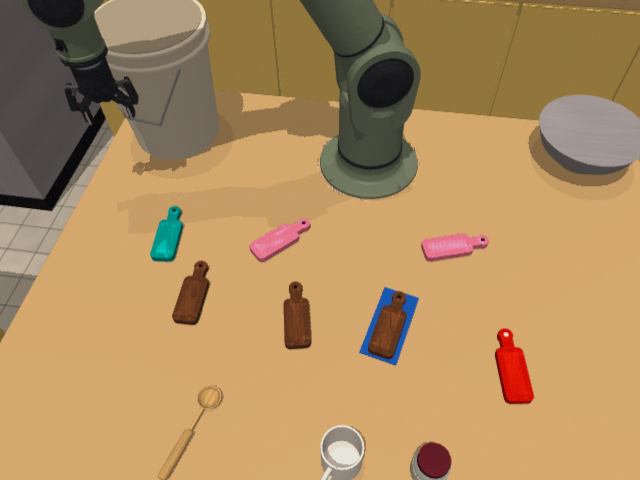

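View pics/side0.png

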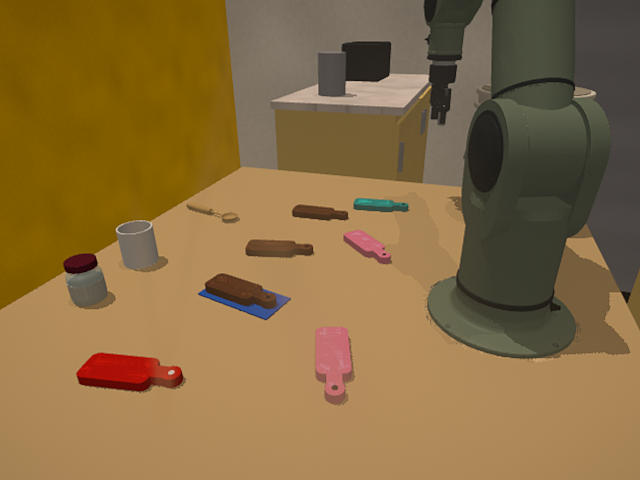

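The dark boards are at about (192,292), (297,316) and, on the mat, (390,325). Look-alikes: pink at (280,240) and (455,247), turquoise at (167,234), and red at (514,366). I'll fit the board model to the masks and check a close crop.

```bash
cat > h.py <<'E'
from workcell import status, grab_frame, camera_params, silhouettes
import cv2,numpy as np
from scipy.optimize import minimize
from scipy.spatial.transform import Rotation as Ro
S=4
def outline():
    m=np.zeros((400,800),np.uint8); f=lambda x,y:(int(x*4+100),int(y*4+200))
    cv2.rectangle(m,f(30+5,-29),f(150-5,29),255,-1);cv2.rectangle(m,f(30,-24),f(150,24),255,-1)
    for x in(35,145):
        for y in(-24,24): cv2.circle(m,f(x,y),20,255,-1)
    cv2.rectangle(m,f(0,-13),f(34,13),255,-1);cv2.circle(m,f(0,0),64,255,-1)
    c=max(cv2.findContours(m,0,cv2.CHAIN_APPROX_NONE)[0],key=len)[::6,0,:]
    return (c-[100,200])/4000.
OUT=outline()
def toolT(s):
    T=np.eye(4);T[:3,:3]=Ro.from_euler('xyz',s['tool_rot']).as_matrix();T[:3,3]=s['position'];return T
def proj(cam,P,s=None):
    p=camera_params(cam);K=p['K']
    if cam!='wrist': return cv2.projectPoints(P,p['rvec'],p['tvec'],K,None)[0][:,0]
    M=np.linalg.inv(toolT(s)@p['tool_from_camera']);q=P@M[:3,:3].T+M[:3,3]
    r=np.hypot(q[:,0],q[:,1]);th=np.arctan2(r,q[:,2]);k=th/np.maximum(r,1e-9)
    return np.c_[K[0,0]*q[:,0]*k+K[0,2],K[1,1]*q[:,1]*k+K[1,2]]
def ray(cam,uv,z,s=None):
    f=lambda p:np.sum((proj(cam,np.array([[p[0],p[1],z]]),s)[0]-uv)**2)
    x0=(.55,0) if s is None else s['position'][:2]
    return minimize(f,x0,method='Nelder-Mead',options=dict(xatol=1e-5,fatol=1e-6)).x
def board(x,y,a,z0,n=5):
    R=np.array([[np.cos(a),-np.sin(a)],[np.sin(a),np.cos(a)]]);P=OUT@R.T+[x,y]
    return [np.c_[P,np.full(len(P),z)] for z in np.linspace(z0,z0+.018,n)]
def render(cam,q,z0,s=None):
    m=np.zeros((480*S,640*S),np.uint8)
    for L in board(*q,z0):
        cv2.fillPoly(m,[np.round((proj(cam,L,s)*S+S/2-.5)*16).astype(np.int32)],1,shift=4)
    return cv2.resize(m.astype(np.float32),(640,480),interpolation=cv2.INTER_AREA)
def fit(cam,mask,q0,z0,s=None):
    mask=mask.astype(np.float32)
    def c(v):
        r=render(cam,(v[0]/100,v[1]/100,v[2]/10),z0,s);return 1-np.minimum(r,mask).sum()/np.maximum(r,mask).sum()
    v0=np.array([q0[0]*100,q0[1]*100,q0[2]*10])
    for st in (1.5,.5):
        r=minimize(c,v0,method='Nelder-Mead',options=dict(initial_simplex=np.vstack([v0]+[v0+st*e for e in np.eye(3)]),xatol=.01,fatol=1e-5,maxiter=120));v0=r.x
    return np.array([v0[0]/100,v0[1]/100,v0[2]/10]),1-r.fun
def init(cam,mask,z0,s=None):
    M=cv2.moments(mask.astype(np.uint8),True);c=ray(cam,(M['m10']/M['m00'],M['m01']/M['m00']),z0+.01,s)
    return c
E
cat > m.py <<'E'
from h import *
im=grab_frame("scene")
for n,z in(("board_b",0.),("base_board",.004)):
    for d in silhouettes("scene",n):
        m=d["mask"];b=im[m].mean(0)
        if not b.max()<110 : continue
        c=init("scene",m,z);best=max((fit("scene",m,(c[0]-.08*np.cos(a),c[1]-.08*np.sin(a),a),z) for a in(-.35,.0,.35)),key=lambda t:t[1])
        print(n,np.round(d["extent"],2),b.round(),c.round(3),best[0].round(4),round(best[1],3))
cv2.imwrite("pics/crop.png",cv2.resize(im[190:370,140:430],None,fx=2.7,fy=2.7))
E
python3 m.py
```

```text
board_b [0.27 0.55 0.33 0.68] [30. 54. 98.] [ 0.5   -0.357] [ 0.4162 -0.3608  0.0464] 0.883Traceback (most recent call last):
  File "m.py", line 7, in <module>
    c=init("scene",m,z);best=max((fit("scene",m,(c[0]-.08*np.cos(a),c[1]-.08*np.sin(a),a),z) for a in(-.35,.0,.35)),key=lambda t:t[1])
                             ~~~^^^^^^^^^^^^^^^^^^^^^^^^^^^^^^^^^^^^^^^^^^^^^^^^^^^^^^^^^^^^^^^^^^^^^^^^^^^^^^^^^^^^^^^^^^^^^^^^^^^^^^
  File "m.py", line 7, in <genexpr>
    c=init("scene",m,z);best=max((fit("scene",m,(c[0]-.08*np.cos(a),c[1]-.08*np.sin(a),a),z) for a in(-.35,.0,.35)),key=lambda t:t[1])
                                  ~~~^^^^^^^^^^^^^^^^^^^^^^^^^^^^^^^^^^^^^^^^^^^^^^^^^^^^^^^
  File "h.py", line 41, in fit
    r=minimize(c,v0,method='Nelder-Mead',options=dict(initial_simplex=np.vstack([v0]+[v0+st*e for e in np.eye(3)]),xatol=.01,fatol=1e-5,maxiter=120));v0=r.x
    res = _minimize_neldermead(fun, x0, args, callback, bounds=bounds,
                               **options)
    fxcc = func(xcc)
    fx = function(np.copy(x), *(wrapper_args + args))
  File "h.py", line 38, in c
    r=render(cam,(v[0]/100,v[1]/100,v[2]/10),z0,s);return 1-np.minimum(r,mask).sum()/np.maximum(r,mask).sum()
  File "h.py", line 33, in render
    cv2.fillPoly(m,[np.round((proj(cam,L,s)*S+S/2-.5)*16).astype(np.int32)],1,shift=4)
                              ~~~~^^^^^^^^^
  File "h.py", line 18, in proj
    p=camera_params(cam);K=p['K']
ValueError: time passes only in moves, steps and waits
```

```bash
sed -i 's/^S=4/S=4\nimport functools\n_cp=camera_params\ncamera_params=functools.lru_cache(None)(_cp)\ndef refine(im,m):\n    # dark wood pixels near the network mask\n    d=cv2.dilate(m.astype(np.uint8),np.ones((9,9)))>0\n    i=im.astype(int);w=d\&(i[...,2]<DK)\&(i[...,2]>=i[...,0])\n    return cv2.morphologyEx(w.astype(np.uint8),cv2.MORPH_CLOSE,np.ones((5,5)))>0\nDK=150/' h.py
cat > m.py <<'E'
from h import *
im=grab_frame("scene");ov=im.copy()
for n,z in(("board_b",0.),("base_board",.004)):
    for d in silhouettes("scene",n):
        m=d["mask"];b=im[m].mean(0)
        if not b.max()<120 : continue
        m=refine(im,m)
        c=init("scene",m,z);best=max((fit("scene",m,(c[0]-.08*np.cos(a),c[1]-.08*np.sin(a),a),z) for a in(-.35,.0,.35)),key=lambda t:t[1])
        print(n,b.round(),m.sum(),best[0].round(4),round(best[1],3))
        r=render("scene",best[0],z)>.5
        cv2.drawContours(ov,cv2.findContours(r.astype(np.uint8),0,1)[0],-1,(0,255,0),1)
a=np.hstack([im[250:365,165:420],ov[250:365,165:420]]) if 0 else np.vstack([im[250:365,165:420],ov[250:365,165:420]])
cv2.imwrite("pics/crop1.png",cv2.resize(a,None,fx=2.6,fy=2.6))
E
python3 m.py
```

```text
board_b [ 33.  58. 101.] 1515 [ 0.4193 -0.3575  0.0229] 0.952
board_b [ 32.  58. 103.] 1523 [ 0.4443 -0.122   0.2237] 0.952
base_board [ 36.  57. 101.] 1546 [ 0.4394  0.1178 -0.2033] 0.911
```

View pics/crop1.png

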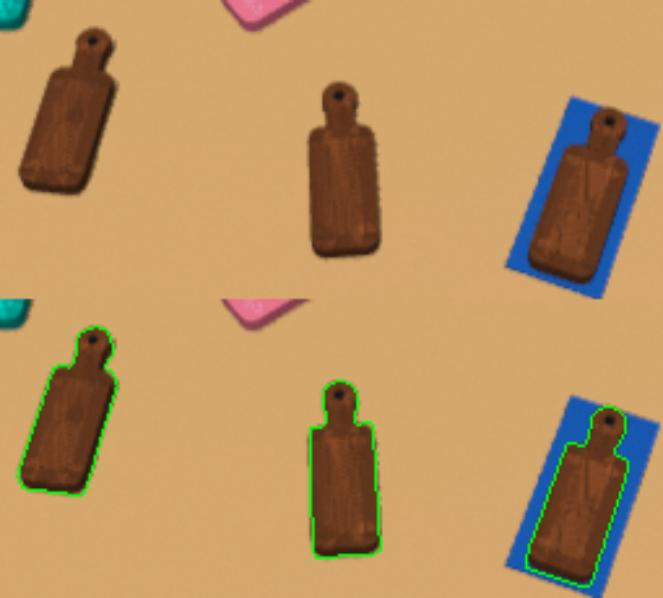

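The crop shows plain dark wood boards at (192,292) and (297,316) and the base on its mat. The fits sit well on their outlines. I'm moving over the left board for a closer wrist look.

```bash
cat >> h.py <<'E'
def togo(x,y,z,yaw):
    s=status.observe();T=toolT(s);d=T[:3,:3].T@(np.array([x,y,z])-T[:3,3])/.06
    w=-(yaw-s['tool_rot'][2]);w=(w+np.pi)%(2*np.pi)-np.pi
    print('units',d.round(3),'twist',round(np.degrees(w)/8,3),'t',s['clock'])
def grip(q,z,d=.085): return (q[0]+d*np.cos(q[2]),q[1]+d*np.sin(q[2]),z,q[2])
E
python3 -m creep '[[1,-0.35,0.2,0.4,1],[2,-0.7,0.4,0.9,1],[3,-1.05,0.6,1.3,1],[4,-1.4,0.8,1.7,1],[4.9,-1.7,1,2.1,1]]' 60
python3 -c "
from h import *
togo(*grip((.4193,-.3575,.0229),.16))"
```

```text
clock: 1.27
position: [0.4407, -0.4063, 0.1801]
tool_rot: [3.141, -0.0, 0.023]
force: [-0.2, -0.7, 0.2]
grip_width: 0.0853
finger_force: 0.0
units [ 1.079 -0.822  0.335] twist -0.002 t 1.275
```

```bash
python3 -m creep '[[0.7,-0.5,0.2,0,1],[1.08,-0.82,0.33,0,1],[1.08,-0.82,0.33,0,1],[1.08,-0.82,0.33,0,1]]'
cat > w.py <<'E'
# wrist look: name, z0, out png, guess q
from h import *
import sys,json
name,z0,png=sys.argv[1],float(sys.argv[2]),sys.argv[3];g=json.loads(sys.argv[4])
s=status.observe();im=grab_frame("wrist");ov=im.copy()
ds=silhouettes("wrist",name)
pc=proj("wrist",np.array([[*grip(g,z0+.018)[:3]]]),s)[0];print('expect',pc.round())
for d in ds:
    m=d["mask"];b=im[m].mean(0)
    if b.max()>125 or not cv2.dilate(m.astype(np.uint8),np.ones((31,31)))[int(pc[1]),int(pc[0])]: continue
    m=refine(im,m);q,i=fit("wrist",m,g,z0,s)
    print(d['p'],b.round(),m.sum(),q.round(4),round(i,3));togo(*grip(q,s['position'][2]))
    cv2.drawContours(ov,cv2.findContours((render("wrist",q,z0,s)>.5).astype(np.uint8),0,1)[0],-1,(0,255,0),1)
    cv2.drawContours(ov,cv2.findContours(m.astype(np.uint8),0,1)[0],-1,(255,255,0),1)
cv2.imwrite(png,ov)
E
python3 w.py board_b 0 pics/w1.png '[0.4193,-0.3575,0.0229]'
```

```text
clock: 1.78
position: [0.5023, -0.3574, 0.1605]
tool_rot: [3.141, 0.0, 0.024]
force: [0.7, -0.7, 0.7]
grip_width: 0.0853
finger_force: 0.0
expect [322. 225.]
0.71 [27. 51. 89.] 13225 [ 0.4196 -0.3575  0.0283] 0.947
units [ 0.042 -0.044  0.004] twist -0.038 t 1.875
```

View pics/w1.png

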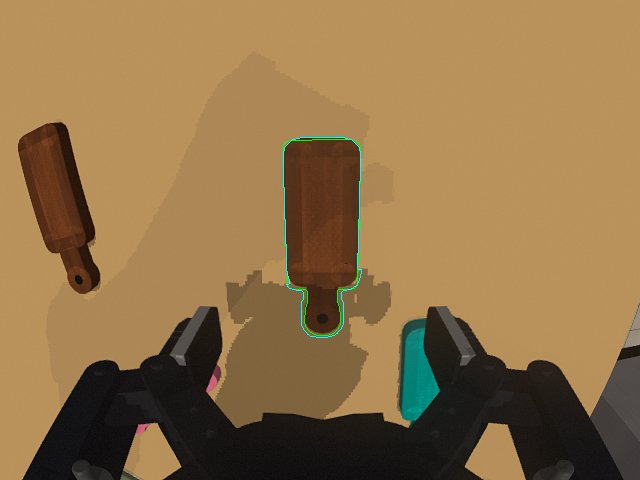

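```bash
python3 -m creep '[[0.04,-0.04,0.9,0,1],[0.04,-0.04,1.7,0,1],[0.04,-0.04,2.3,0,1],[0.04,-0.04,2.53,0,1],[0.04,-0.04,2.53,0,1]]'
python3 -m creep '[[0,0,0,0,0.5],[0,0,0,0,0.3],[0,0,0,0,0.3],[0,0,0,0,0.3]]' 60
```

```text
clock: 2.5
position: [0.5048, -0.3548, 0.0087]
tool_rot: [-3.142, 0.0, 0.024]
force: [-0.1, -0.5, 0.7]
grip_width: 0.0852
finger_force: 0.0
clock: 3.0
position: [0.5058, -0.3549, 0.0104]
tool_rot: [3.14, -0.002, 0.025]
force: [-2.5, 1.3, 12.3]
grip_width: 0.0565
finger_force: 62.7
```

```bash
python3 -m creep '[[0,0,-0.2,0,0.3],[0,0,-0.7,0,0.3],[0,0,-1.5,0,0.3],[0,0,-2,0,0.3],[0,0,-2,0,0.3]]'
cat > hand.py <<'E'
# in-hand pose of the held board: hx,hy,a in tool frame; underside height below TCP tz
from h import *
import sys
png=sys.argv[1]
s=status.observe();im=grab_frame("wrist");ov=im.copy()
z0=s['position'][2]-float(sys.argv[2]);yaw=s['tool_rot'][2]
g=(s['position'][0]-.085*np.cos(yaw),s['position'][1]-.085*np.sin(yaw),yaw)
pc=proj("wrist",np.array([[*grip(g,z0+.018)[:3]]]),s)[0];print('expect',pc.round())
for d in silhouettes("wrist","board_b"):
    m=d["mask"];b=im[m].mean(0);c=np.argwhere(m).mean(0)[::-1];print(d['p'],c.round(),m.sum(),b.round())
    cv2.drawContours(ov,cv2.findContours(m.astype(np.uint8),0,1)[0],-1,(255,255,0),1)
cv2.drawContours(ov,cv2.findContours((render("wrist",g,z0,s)>.5).astype(np.uint8),0,1)[0],-1,(0,255,0),1)
cv2.imwrite(png,ov)
E
python3 hand.py pics/h1.png 0.0085
```

```text
clock: 3.62
position: [0.5063, -0.3551, 0.1321]
tool_rot: [3.139, -0.004, 0.024]
force: [0.4, 0.1, -0.8]
grip_width: 0.0561
finger_force: 65.0
expect [327. 337.]
0.87 [184. 423.] 416 [137. 114. 227.]
0.85 [ 43. 213.] 8548 [27. 52. 95.]
0.78 [454. 391.] 1235 [125. 139.  24.]
0.56 [322. 285.] 36002 [28. 52. 92.]
```

View pics/h1.png

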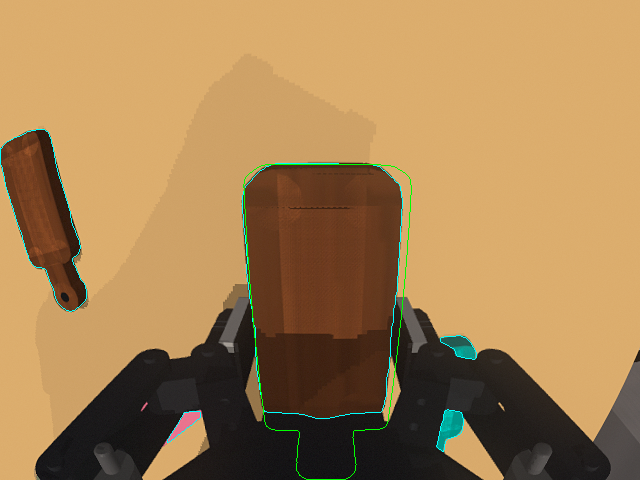

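Board held squarely, with its far edge at row 163 where the model predicts. Its centre is at column 323 against 327 expected, so the wrist camera has a lateral bias of about 1.4 mm. I'll carry it beside the base and measure the base from there.

```bash
python3 -m creep '[[0,-0.4,-0.5,0.2,0.3],[0,-1.2,-0.5,0.5,0.3],[0,-2.0,-0.5,0.8,0.3],[0,-2.8,-0.5,1.1,0.3],[0,-3.6,-0.5,1.4,0.3]]'
python3 -c "
from h import *
togo(.4964,-.0267,.16,-.203)"
```

```text
clock: 4.35
position: [0.4991, -0.1368, 0.1579]
tool_rot: [-3.142, 0.001, -0.172]
force: [0.3, -0.1, -0.8]
grip_width: 0.0566
finger_force: 65.0
units [-0.36  -1.799 -0.034] twist 0.22 t 4.35
```

```bash
python3 -m creep '[[-0.2,-0.8,0,0.2,0.3],[-0.3,-1.4,0,0.2,0.3],[-0.36,-1.8,0,0.2,0.3],[-0.36,-1.8,0,0.2,0.3],[-0.36,-1.8,0,0.2,0.3]]'
python3 w.py base_board 0.004 pics/w2.png '[0.4394,0.1178,-0.2033]'
```

```text
clock: 4.97
position: [0.4966, -0.0289, 0.1582]
tool_rot: [3.141, 0.001, -0.199]
force: [0.3, -0.2, -0.7]
grip_width: 0.0566
finger_force: 65.0
expect [161. 230.]
0.8 [ 41.  70. 124.] 10389 [ 0.4391  0.1198 -0.2057] 0.903
units [-1.700e-02 -2.235e+00  2.000e-03] twist 0.04 t 5.075
```

View pics/w2.png

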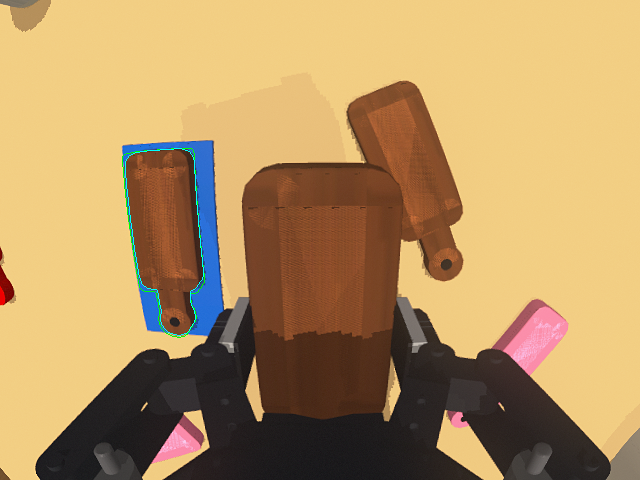

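```bash
cat > b.py <<'E'
from h import *
import sys
z0=float(sys.argv[2]);cam=sys.argv[3]
s=status.observe();im=grab_frame(cam);i=im.astype(int)
blue=((i[...,0]>i[...,2]+30)&(i[...,0]>i[...,1]+30)).astype(np.uint8)
blue=cv2.morphologyEx(blue,cv2.MORPH_OPEN,np.ones((2,2)))
_,l,st,_=cv2.connectedComponentsWithStats(cv2.dilate(blue,np.ones((15,15))));k=1+st[1:,4].argmax();blue&=(l==k).astype(np.uint8)
hull=cv2.convexHull(np.argwhere(blue)[:,::-1].astype(np.int32));H=np.zeros_like(blue);cv2.fillConvexPoly(H,hull,1)
m=cv2.morphologyEx(H&(1-blue),cv2.MORPH_OPEN,np.ones((5,5)));m=cv2.morphologyEx(m,cv2.MORPH_CLOSE,np.ones((5,5)))
_,l,st,_=cv2.connectedComponentsWithStats(m);m=l==1+st[1:,4].argmax()
ss=s if cam=='wrist' else None
q,c=fit(cam,m,(.4394,.1178,-.204),z0,ss);print(m.sum(),q.round(4),round(c,3));togo(*grip(q,s['position'][2]))
ov=im.copy();r=(render(cam,q,z0,ss)>.5).astype(np.uint8)
x,y,w,h=cv2.boundingRect(r);x=max(x-25,0);y=max(y-25,0)
f=4
big=cv2.resize(im[y:y+h+50,x:x+w+50],None,fx=f,fy=f,interpolation=cv2.INTER_NEAREST);b2=big.copy()
for mm,col in((m.astype(np.uint8),(255,255,0)),(r,(0,255,0))):
    mb=cv2.resize(mm[y:y+h+50,x:x+w+50],None,fx=f,fy=f,interpolation=cv2.INTER_NEAREST)
    cv2.drawContours(b2,cv2.findContours(mb,0,1)[0],-1,col,1)
o=np.hstack([big,b2]);k=min(1,800/o.shape[1],600/o.shape[0]);cv2.imwrite(sys.argv[1],cv2.resize(o,None,fx=k,fy=k,interpolation=cv2.INTER_AREA))
E
python3 b.py pics/b1.png 0.004 wrist;python3 b.py pics/b2.png 0.004 scene
```

```text
8100 [ 0.4381  0.1189 -0.2061] 0.705
units [-0.032 -2.217 -0.   ] twist 0.042 t 5.125
1543 [ 0.4387  0.1213 -0.211 ] 0.936
units [-0.03  -2.248  0.   ] twist 0.078 t 5.175
```

View pics/b1.png

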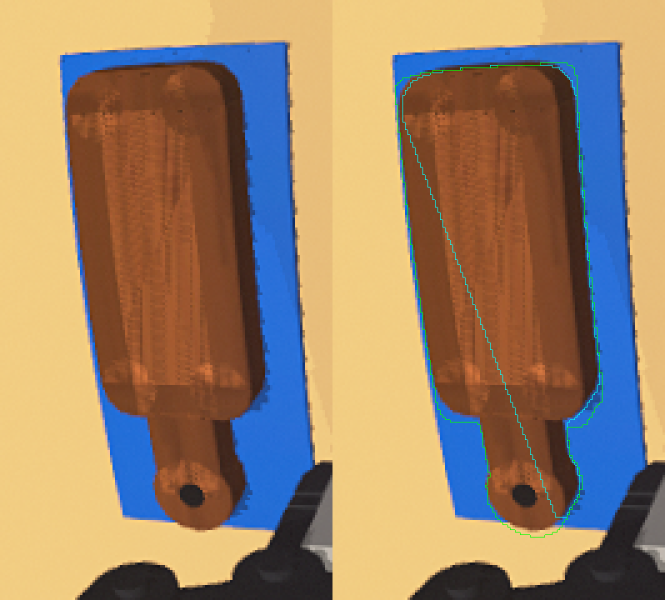

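```bash
python3 - <<'E'
t=open('h.py').read()
a=t.index("    i=im.astype(int)");b=t.index("DK=150")
t=t[:a]+"""    i=im.astype(int);w=d&(i[...,0]<.42*i[...,2])&(i[...,2]<190)
    w=cv2.morphologyEx(w.astype(np.uint8),cv2.MORPH_OPEN,np.ones((2,2)));c=max(cv2.findContours(w,0,1)[0],key=cv2.contourArea)
    o=np.zeros_like(w);cv2.drawContours(o,[c],-1,1,-1);return o>0
"""+t[b:]
t=t.replace("30+5,","30+10,").replace("150-5,","150-10,").replace("f(30,-24),f(150,24)","f(30,-19),f(150,19)").replace("(35,145)","(40,140)").replace("(-24,24)","(-19,19)").replace("20,255,-1)","40,255,-1)")
open('h.py','w').write(t)
w=open('w.py').read()
a=w.index("cv2.imwrite")
w=w[:a]+"""f=4;r=(render("wrist",q,z0,s)>.5).astype(np.uint8);x,y,ww,h=cv2.boundingRect(r);sl=np.s_[max(y-15,0):y+h+15,max(x-15,0):x+ww+15]
big=cv2.resize(im[sl],None,fx=f,fy=f);b2=big.copy()
for mm,col in((m.astype(np.uint8),(255,255,0)),(r,(0,255,0))):
    cv2.drawContours(b2,cv2.findContours(cv2.resize(mm[sl],None,fx=f,fy=f,interpolation=0),0,1)[0],-1,col,1)
hp=proj("wrist",np.array([[q[0],q[1],z0+.018]]),s)[0]-[sl[1].start,sl[0].start]
cv2.drawMarker(b2,tuple(int(v) for v in hp*f),(255,255,255),0,12)
o=np.hstack([big,b2]);k=min(1,800/o.shape[1],600/o.shape[0]);cv2.imwrite(png,cv2.resize(o,None,fx=k,fy=k,interpolation=cv2.INTER_AREA))
"""
open('w.py','w').write(w)
E
python3 w.py base_board 0.004 pics/w3.png '[0.4391,0.1198,-0.206]'; python3 m.py
```

```text
expect [160. 231.]
board_b [27. 48. 87.] 1091 [ 0.3311 -0.0347 -0.1248] 0.706
board_b [ 33.  60. 105.] 1436 [ 0.445  -0.1207  0.2291] 0.931
base_board [ 34.  59. 105.] 1429 [ 0.4376  0.1196 -0.1939] 0.881Traceback (most recent call last):
  File "w.py", line 15, in <module>
    f=4;r=(render("wrist",q,z0,s)>.5).astype(np.uint8);x,y,ww,h=cv2.boundingRect(r);sl=np.s_[max(y-15,0):y+h+15,max(x-15,0):x+ww+15]
                          ^
NameError: name 'q' is not defined
```

```bash
python3 - <<'E'
w=open('w.py').read()
a=w.index("for d in ds");b=w.index("f=4;r=")
w=w[:a]+"""m=refine(im,cv2.dilate((render("wrist",g,z0,s)>.5).astype(np.uint8),np.ones((9,9))))
q,i=fit("wrist",m,g,z0,s);print([round(d['p'],2) for d in ds],m.sum(),q.round(4),round(i,3));togo(*grip(q,s['position'][2]))
"""+w[b:]
open('w.py','w').write(w)
E
python3 w.py base_board 0.004 pics/w3.png '[0.4391,0.1198,-0.206]'
```

```text
expect [160. 231.]
[0.73] 9707 [ 0.438   0.1207 -0.1891] 0.859
units [-3.800e-02 -2.254e+00  1.000e-03] twist -0.07 t 5.525
```

View pics/w3.png

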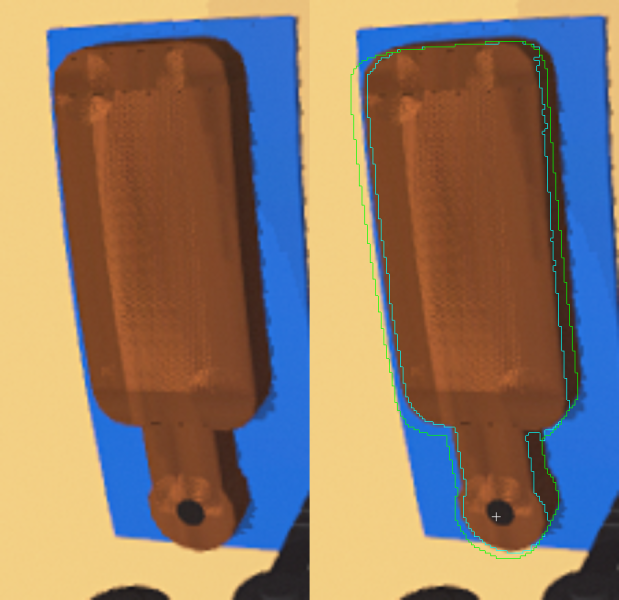

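```bash
sed -i 's/np.linspace(z0,z0+.018,n)/np.linspace(z0,z0+.011,n)/; s/def refine(im,m):/def refine(im,m,k=.42):/; s/<.42\*i/<k*i/' h.py
sed -i 's/^m=refine.*/G=cv2.dilate((render("wrist",g,z0,s)>.5).astype(np.uint8),np.ones((9,9)));m=refine(im,G,float(sys.argv[5]))/' w.py
python3 w.py base_board 0.004 pics/w4.png '[0.4391,0.1198,-0.206]' .75
```

```text
expect [161. 231.]
[0.94] 10746 [ 0.4378  0.1207 -0.2093] 0.97
units [-0.04  -2.225 -0.   ] twist 0.075 t 5.625
```

View pics/w4.png

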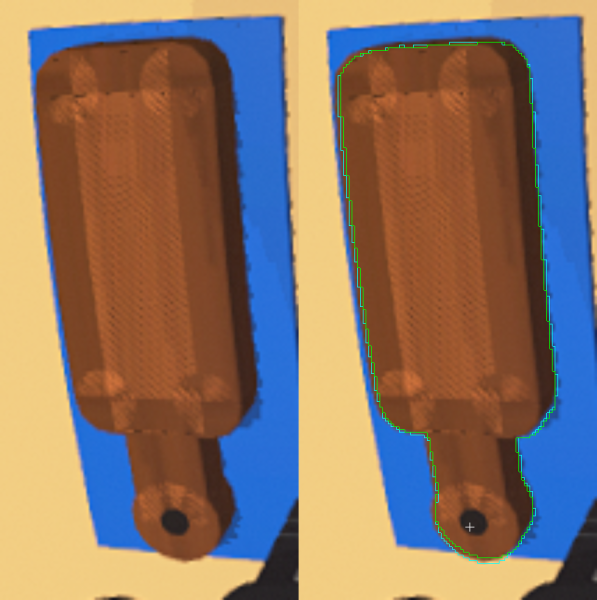

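```bash
cat > ih.py <<'E'
# in-hand pose of board relative to tool, from blade visible above row 285
from h import *
import sys
s=status.observe();im=grab_frame("wrist");z0=s['position'][2]-.0095;yaw=s['tool_rot'][2]
g=(s['position'][0]-.085*np.cos(yaw),s['position'][1]-.085*np.sin(yaw),yaw)
G=cv2.dilate((render("wrist",g,z0,s)>.5).astype(np.uint8),np.ones((15,15)));G[:,:215]=0;G[:,425:]=0;G[295:]=0
m=refine(im,G,.45);m[285:]=0;m=m.astype(np.float32)
def c(v):
    r=render("wrist",(v[0]/100,v[1]/100,v[2]/10),z0,s);r[285:]=0;return 1-np.minimum(r,m).sum()/np.maximum(r,m).sum()
v=np.array([g[0]*100,g[1]*100,g[2]*10])
for st in(.5,.2): r=minimize(c,v,method='Nelder-Mead',options=dict(initial_simplex=np.vstack([v]+[v+st*e for e in np.eye(3)]),xatol=.005,fatol=1e-5,maxiter=120));v=r.x
q=np.array([v[0]/100,v[1]/100,v[2]/10]);print('iou',1-r.fun,'q',q.round(4))
b=np.array(eval(sys.argv[1]));gx=np.linalg.inv(toolT(s))@np.r_[q[:2],z0,1];print('in tool mm',(gx[:3]*1000).round(1),'dyaw',round(q[2]-yaw,4))
# tool pose bringing held board onto b
ny=b[2]-(q[2]-yaw);d=(s['position'][:2]-q[:2]);da=b[2]-q[2];R=np.array([[np.cos(da),-np.sin(da)],[np.sin(da),np.cos(da)]])
t=b[:2]+R@d;print('target',t.round(4),ny.round(4));togo(*t,s['position'][2],ny)
cv2.imwrite("pics/ihm.png",(m*255).astype(np.uint8))
E
python3 ih.py '(.4378,.1207,-.2093)'
```

```text
iou 0.8956813812255859 q [ 0.4132 -0.0106 -0.1988]
in tool mm [-85.6  -0.9   9.5] dyaw 0.0001
target [0.5213 0.1021] -0.2094
units [-0.031 -2.21  -0.   ] twist 0.076 t 5.675
```

```bash
python3 -m creep '[[-0.03,-0.6,0,0.08,0.3],[-0.03,-1.4,0,0.08,0.3],[-0.03,-2.0,0,0.08,0.3],[-0.03,-2.21,0,0.08,0.3],[-0.03,-2.21,0.3,0.08,0.3]]'
python3 -m creep '[[0,0,0.4,0,0.3],[0,0,0.9,0,0.3],[0,0,1.3,0,0.3],[0,0,1.4,0,0.3],[0,0,1.4,0,0.3]]'
python3 -c "
from h import *
togo(.5213,.1021,.036,-.2094)"
```

```text
clock: 6.3
position: [0.522, 0.1029, 0.1411]
tool_rot: [-3.141, -0.002, -0.209]
force: [0.8, -0.6, -1.5]
grip_width: 0.0562
finger_force: 65.0
clock: 6.92
position: [0.5214, 0.1017, 0.0569]
tool_rot: [3.141, 0.0, -0.211]
force: [-0.6, -0.0, -0.1]
grip_width: 0.0565
finger_force: 64.9
units [-0.003 -0.007  0.348] twist -0.008 t 6.925
```

```bash
python3 -m creep '[[0,0,0.15,0,0.3],[0,0,0.28,0,0.3],[0,0,0.34,0,0.3],[0,0,0.36,0,0.3],[0,0,0.36,0,0.3]]'
python3 -m creep '[[0,0,0.02,0,0.3],[0,0,0.04,0,0.3],[0,0,0.04,0,0.3]]'
```

```text
clock: 7.55
position: [0.5214, 0.1021, 0.035]
tool_rot: [-3.142, -0.0, -0.21]
force: [0.3, -0.2, -0.7]
grip_width: 0.0563
finger_force: 64.9
clock: 7.92
position: [0.5213, 0.1021, 0.0326]
tool_rot: [-3.142, 0.0, -0.21]
force: [0.5, -0.4, -0.4]
grip_width: 0.0561
finger_force: 65.0
```

```bash
python3 -m creep '[[0,0,0.01,0,0.3],[0,0,0.015,0,0.3],[0,0,0.015,0,0.3]]'
python3 -m creep '[[0,0,0.01,0,0.3],[0,0,0.015,0,0.3],[0,0,0.015,0,0.3]]'
```

```text
clock: 8.3
position: [0.5214, 0.1021, 0.0324]
tool_rot: [-3.141, -0.0, -0.21]
force: [-5.4, -0.9, 17.0]
grip_width: 0.0562
finger_force: 67.1
clock: 8.68
position: [0.5214, 0.1021, 0.0323]
tool_rot: [-3.141, -0.001, -0.21]
force: [-10.4, -1.7, 38.1]
grip_width: 0.0563
finger_force: 69.5
```

Contact made. I'll unload and release.

```bash
python3 -m creep '[[0,0,-0.015,0,0.3],[0,0,-0.02,0,0.3],[0,0,-0.02,0,0.75],[0,0,-0.02,0,0.85],[0,0,-0.02,0,0.95]]'
python3 -m creep '[[0,0,-0.3,0,1],[0,0,-0.9,0,1],[0,0,-1.7,0,1],[0,0,-2.2,0,1],[0,0,-2.2,0,1]]'
python3 w.py board_b 0.022 pics/p1.png '[0.4378,0.1207,-0.2093]' .75
```

```text
clock: 9.3
position: [0.5213, 0.1021, 0.0319]
tool_rot: [3.142, 0.0, -0.21]
force: [-0.5, 0.2, -0.4]
grip_width: 0.0813
finger_force: 0.0
clock: 9.93
position: [0.5225, 0.1023, 0.1672]
tool_rot: [-3.139, -0.004, -0.21]
force: [0.2, -0.0, 0.5]
grip_width: 0.0855
finger_force: 0.0
expect [325. 236.]
[0.97, 0.72, 0.69, 0.63] 13946 [ 0.4371  0.1203 -0.2032] 0.931
units [-0.019 -0.015 -0.044] twist -0.049 t 10.025
```

View pics/p1.png

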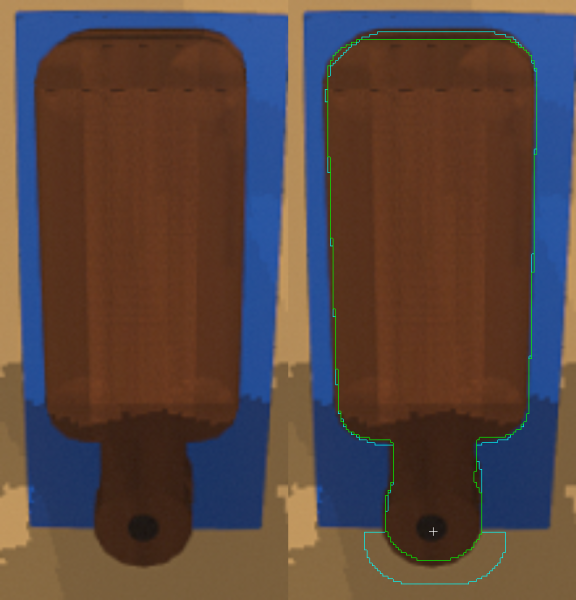

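The stack view shows the first board flush on the base: edges are coincident and the fit is within about 1 mm and 0.4°. Next is the middle board. My picture budget is used up, so I'll rely on numbers from here.

```bash
python3 -m creep '[[0.2,0.7,0,-0.7,1],[0.4,1.5,0,-1.5,1],[0.55,2.3,0,-2.3,1],[0.7,3.0,0,-3.1,1],[0.79,3.32,0,-3.13,1]]'
python3 -m creep '[[0,0,0.1,0,1],[0,0,0.1,0,1],[0,0,0.1,0,1]]'
for k in .42 .45; do python3 w.py board_b 0 pics/w5.png '[0.4447,-0.1213,0.2265]' $k; done
```

```text
clock: 10.65
position: [0.5252, -0.1054, 0.1632]
tool_rot: [-3.141, 0.002, 0.226]
force: [0.5, 1.0, -0.1]
grip_width: 0.0852
finger_force: 0.0
clock: 11.02
position: [0.5261, -0.1015, 0.1577]
tool_rot: [-3.141, 0.001, 0.228]
force: [-0.9, -0.8, -0.2]
grip_width: 0.0854
finger_force: 0.0
expect [326. 227.]
[0.98, 0.93, 0.83, 0.72, 0.57] 12361 [ 0.4444 -0.1223  0.2236] 0.98
units [0.011 0.031 0.004] twist 0.033 t 11.125
expect [325. 228.]
[0.85, 0.79, 0.69, 0.59, 0.58] 12443 [ 0.4445 -0.1223  0.2245] 0.979
units [0.014 0.024 0.001] twist 0.023 t 11.225
```

```bash
python3 -m creep '[[0.02,0.05,0.9,0.03,1],[0.02,0.05,1.7,0.03,1],[0.02,0.05,2.3,0.03,1],[0.02,0.05,2.45,0.03,1],[0.02,0.05,2.45,0.03,1]]'
python3 -m creep '[[0,0,0,0,0.5],[0,0,0,0,0.3],[0,0,0,0,0.3],[0,0,0,0,0.3]]' 60
python3 -m creep '[[0,0,-0.2,0,0.3],[0,0,-0.7,0,0.3],[0,0,-1.5,0,0.3],[0,0,-2.45,0,0.3],[0,0,-2.45,0,0.3]]'
python3 ih.py '(.4376,.1206,-.2085)'
```

```text
clock: 11.85
position: [0.5282, -0.1052, 0.0115]
tool_rot: [-3.142, 0.0, 0.223]
force: [-0.1, -0.3, 0.2]
grip_width: 0.0853
finger_force: 0.0
clock: 12.35
position: [0.5288, -0.1054, 0.0126]
tool_rot: [3.141, -0.002, 0.223]
force: [-2.9, 0.6, 17.0]
grip_width: 0.0565
finger_force: 60.8
clock: 12.98
position: [0.53, -0.1057, 0.1629]
tool_rot: [3.139, -0.007, 0.222]
force: [0.5, -0.3, -1.3]
grip_width: 0.056
finger_force: 65.4
iou 0.982886552810669 q [ 0.4474 -0.1236  0.2229]
in tool mm [-84.6  -0.8   8.9] dyaw 0.0004
target [0.5201 0.1023] -0.2089
units [ 0.621 -3.411 -0.041] twist 3.09 t 13.025
```

```bash
python3 -m creep '[[0.1,-0.6,0,0.5,0.3],[0.25,-1.3,0,1.2,0.3],[0.4,-2.0,0,1.9,0.3],[0.52,-2.7,0,2.6,0.3],[0.62,-3.41,0,3.09,0.3]]'
python3 -m creep '[[0,0,0,0,0.3],[0,0,0,0,0.3],[0,0,0,0,0.3]]'
python3 ih.py '(.4376,.1206,-.2085)';python3 ih.py '(.4376,.1206,-.2085)'
```

```text
clock: 13.65
position: [0.5184, 0.1037, 0.1575]
tool_rot: [3.141, 0.001, -0.211]
force: [1.2, 0.5, -1.2]
grip_width: 0.056
finger_force: 65.3
clock: 14.02
position: [0.519, 0.1013, 0.1578]
tool_rot: [3.141, 0.0, -0.21]
force: [-0.1, -0.0, -0.7]
grip_width: 0.056
finger_force: 65.3
iou 0.9437562227249146 q [ 0.4395  0.1197 -0.2108]
in tool mm [-81.6  -1.4   9.5] dyaw -0.0009
target [0.5172 0.1024] -0.2076
units [-0.035 -0.01   0.001] twist -0.017 t 14.075
iou 0.9435672163963318 q [ 0.4397  0.1198 -0.2113]
in tool mm [-81.5  -1.4   9.5] dyaw -0.0013
target [0.5171 0.1024] -0.2072
units [-0.036 -0.008  0.001] twist -0.019 t 14.125
```

The same-coloured pile behind the held board biases that reading. I'll step aside to a clean background and measure both.

```bash
python3 -m creep '[[0,0.7,0,0,0.3],[0,1.5,0,0,0.3],[0,2.2,0,0,0.3],[0,2.2,0,0,0.3],[0,2.2,0,0,0.3]]'
python3 -m creep '[[0,0,0,0,0.3],[0,0,0,0,0.3]]'
for i in 1 2; do python3 ih.py '(.4376,.1206,-.2085)'; done
for i in 1 2; do python3 w.py board_b .022 pics/w6.png '[0.4376,0.1206,-0.2085]' .75;done
```

```text
clock: 14.75
position: [0.4919, -0.0266, 0.1581]
tool_rot: [-3.141, -0.0, -0.209]
force: [0.0, 0.1, -1.9]
grip_width: 0.0562
finger_force: 65.3
clock: 15.0
position: [0.4918, -0.0259, 0.1579]
tool_rot: [-3.141, 0.0, -0.207]
force: [-0.2, -0.8, -2.0]
grip_width: 0.0563
finger_force: 65.3
iou 0.9833715558052063 q [ 0.4088 -0.0065 -0.2126]
in tool mm [-85.2  -1.9   9.5] dyaw -0.0052
target [0.5207 0.1015] -0.2033
units [ 0.032 -2.18   0.   ] twist -0.031 t 15.05
iou 0.983153223991394 q [ 0.4088 -0.0067 -0.212 ]
in tool mm [-85.3  -1.8   9.5] dyaw -0.0043
target [0.5207 0.1015] -0.2042
units [ 0.032 -2.183  0.   ] twist -0.026 t 15.1
expect [152. 235.]
[0.92, 0.91, 0.81, 0.65] 13682 [ 0.4384  0.1203 -0.2558] 0.853
units [ 0.039 -2.142  0.   ] twist 0.341 t 15.2
expect [151. 235.]
[0.94, 0.91, 0.81, 0.76] 13675 [ 0.4385  0.1201 -0.2546] 0.852
units [ 0.041 -2.143  0.   ] twist 0.331 t 15.3
```

```bash
sed 's/^from h import \*/from h import *\nimport h\nh.board=lambda x,y,a,z0,n=9:[np.c_[OUT@np.array([[np.cos(a),np.sin(a)],[-np.sin(a),np.cos(a)]])+[x,y],np.full(len(OUT),z)] for z in np.linspace(.004,h.TOP,n)]\nh.TOP=float(sys.argv[6])/' w.py | sed '1i import sys' > ws.py
python3 ws.py board_b .022 pics/w7.png '[0.4376,0.1206,-0.2085]' .75 .033;
```

```text
expect [151. 235.]
[0.98, 0.91, 0.8, 0.66] 13671 [ 0.4379  0.1209 -0.2028] 0.942
units [ 2.900e-02 -2.228e+00  1.000e-03] twist -0.041 t 15.4
```

```bash
python3 -m creep '[[0.03,-0.6,0,-0.03,0.3],[0.03,-1.4,0,-0.03,0.3],[0.03,-2.0,0,-0.03,0.3],[0.03,-2.19,0,-0.03,0.3],[0.03,-2.19,0.3,-0.03,0.3]]'
python3 -m creep '[[0,0,0.4,0,0.3],[0,0,0.8,0,0.3],[0,0,1.1,0,0.3],[0,0,1.2,0,0.3],[0,0,1.2,0,0.3]]'
python3 -c "
from h import *
togo(.5209,.1021,.057,-.205)"
```

```text
clock: 16.02
position: [0.5214, 0.1023, 0.1405]
tool_rot: [-3.141, -0.002, -0.203]
force: [0.8, -0.2, -2.5]
grip_width: 0.0561
finger_force: 65.4
clock: 16.65
position: [0.5207, 0.1011, 0.0681]
tool_rot: [3.141, 0.0, -0.205]
force: [-0.0, 0.5, -0.5]
grip_width: 0.0562
finger_force: 65.3
units [-0.    -0.017  0.185] twist 0.001 t 16.65
```

```bash
python3 -m creep '[[0,-0.01,0.1,0,0.3],[0,-0.01,0.16,0,0.3],[0,-0.01,0.2,0,0.3],[0,-0.01,0.2,0,0.3]]'
python3 -m creep '[[0,0,0.02,0,0.3],[0,0,0.03,0,0.3],[0,0,0.03,0,0.3]]'
```

```text
clock: 17.15
position: [0.5208, 0.1021, 0.0559]
tool_rot: [3.141, 0.0, -0.204]
force: [0.2, -0.4, -1.2]
grip_width: 0.0561
finger_force: 65.3
clock: 17.52
position: [0.5208, 0.1021, 0.0542]
tool_rot: [3.142, 0.0, -0.204]
force: [-0.1, 0.0, -1.9]
grip_width: 0.0563
finger_force: 65.3
```

```bash
python3 -m creep '[[0,0,0.015,0,0.3],[0,0,0.015,0,0.3]]'
python3 -m creep '[[0,0,0.015,0,0.3],[0,0,0.015,0,0.3]]'
```

```text
clock: 17.77
position: [0.5208, 0.1021, 0.0533]
tool_rot: [-3.142, 0.0, -0.204]
force: [-0.3, -0.1, -0.8]
grip_width: 0.0559
finger_force: 65.3
clock: 18.02
position: [0.5209, 0.1021, 0.0528]
tool_rot: [-3.141, -0.0, -0.204]
force: [-2.8, -0.3, 8.1]
grip_width: 0.056
finger_force: 66.2
```

Contact at 8 N. Releasing.

```bash
python3 -m creep '[[0,0,0,0,0.3],[0,0,0,0,0.75],[0,0,0,0,0.85],[0,0,0,0,0.95],[0,0,0,0,1]]'
python3 -m creep '[[0,0,-0.3,0,1],[0,0,-0.9,0,1],[0,0,-1.7,0,1],[0,0,-2.2,0,1],[0,0,-2.2,0,1]]'
python3 -m creep '[[0,0.7,0,0,1],[0,1.5,0,0,1],[0,2.2,0,0,1],[0,2.2,0,0,1],[0,2.2,0,0,1]]'
python3 ws.py board_b .040 pics/w8.png '[0.4378,0.1207,-0.207]' .75 .051
python3 w.py board_b .040 pics/w9.png '[0.4378,0.1207,-0.207]' .75
python3 - <<'E'
from h import *
# lateral extent consistency: scene fit of 3-stack silhouette
import h
h.board=lambda x,y,a,z0,n=9:[np.c_[OUT@np.array([[np.cos(a),np.sin(a)],[-np.sin(a),np.cos(a)]])+[x,y],np.full(len(OUT),z)] for z in np.linspace(.004,.053,n)]
for cam in("scene","side"):
    im=grab_frame(cam);g=(.4378,.1207,-.207)
    G=cv2.dilate((render(cam,g,0)>.5).astype(np.uint8),np.ones((9,9)));m=refine(im,G,.75)
    print(cam,fit(cam,m,g,0))
E
```

```text
clock: 18.65
position: [0.5208, 0.1021, 0.0524]
tool_rot: [3.142, 0.0, -0.204]
force: [0.7, -0.7, -0.3]
grip_width: 0.0855
finger_force: 0.0
clock: 19.27
position: [0.522, 0.1023, 0.1877]
tool_rot: [-3.139, -0.004, -0.205]
force: [-0.5, -0.8, -0.2]
grip_width: 0.0856
finger_force: 0.0
clock: 19.9
position: [0.494, -0.0267, 0.1844]
tool_rot: [-3.141, 0.0, -0.204]
force: [-0.1, -0.3, 0.8]
grip_width: 0.0853
finger_force: 0.0
expect [156. 234.]
[0.88, 0.74, 0.64] 13696 [ 0.4384  0.1243 -0.2351] 0.927
units [-0.000e+00 -2.223e+00 -1.000e-03] twist 0.23 t 20.0
expect [157. 234.]
[0.84, 0.72, 0.59, 0.59] 13059 [ 0.44    0.1237 -0.2882] 0.82
units [ 0.023 -2.146  0.   ] twist 0.61 t 20.1
scene (array([ 0.43725276,  0.12193635, -0.20109473]), np.float64(0.9367770552635193))
side (array([0.43348524, 0.08965602, 0.02429086]), np.float64(0.8063831329345703))
```

```bash
python3 -m creep '[[0,-0.7,0,0,1],[0,-1.5,0,0,1],[0,-2.2,0,0,1],[0,-2.2,0,0,1],[0,-2.2,0,0,1]]'
python3 -m creep '[[0,0,0,0,1],[0,0,0,0,1],[0,0,0,0,1]]'
for k in .4 .45; do python3 w.py board_b .040 pics/v1.png '[0.4378,0.1207,-0.207]' $k; done
python3 - <<'E'
from h import *
s=status.observe();im=grab_frame("wrist");g=(.4378,.1207,-.207)
p=proj("wrist",np.array([[*g[:2],.058]]),s)[0];print('hole expected',p)
x,y=p.astype(int);w=im[y-14:y+15,x-14:x+15].max(2);w=cv2.GaussianBlur(w,(5,5),0);print('darkest',cv2.minMaxLoc(w)[2][0]-14+x,cv2.minMaxLoc(w)[2][1]-14+y,w.min(),np.median(w))
for z in(.04,.022,.004):
    R=render("wrist",g,z,s)
G=cv2.dilate((R>.5).astype(np.uint8),np.ones((25,25)));m=refine(im,G,.42)
# left/right edges at several stations along board vs expectations
a=g[2]
for st in(.06,.08,.10,.12):
  row=[]
  for sd in(-1,1):
    t=np.linspace(.015,.045,301);P=np.c_[g[0]+st*np.cos(a)-sd*t*np.sin(a),g[1]+st*np.sin(a)+sd*t*np.cos(a),np.full(301,.051)]
    uv=np.round(proj("wrist",P,s)).astype(int);v=m[uv[:,1],uv[:,0]];row.append(round(t[v].max()*1000,1))
  print(st,row)
row=[]
for l in(-.015,0,.015):
    t=np.linspace(.13,.17,401);P=np.c_[g[0]+t*np.cos(a)-l*np.sin(a),g[1]+t*np.sin(a)+l*np.cos(a),np.full(401,.051)]
    uv=np.round(proj("wrist",P,s)).astype(int);v=m[uv[:,1],uv[:,0]];row.append(round(t[v].max()*1000,1))
print('far end',row)
E
```

```text
clock: 20.82
position: [0.5206, 0.1017, 0.1843]
tool_rot: [3.141, 0.0, -0.204]
force: [-0.7, -0.1, 0.6]
grip_width: 0.085
finger_force: 0.0
clock: 21.2
position: [0.5209, 0.1017, 0.1845]
tool_rot: [-3.142, -0.0, -0.205]
force: [0.4, 0.6, -0.8]
grip_width: 0.0853
finger_force: 0.0
expect [323. 234.]
[0.94, 0.77, 0.64, 0.58] 13163 [ 0.436   0.121  -0.2077] 0.976
units [-0.034 -0.021 -0.001] twist 0.02 t 21.3
expect [323. 234.]
[0.65, 0.63, 0.62] 13528 [ 0.4368  0.1208 -0.207 ] 0.962
units [-0.019 -0.017 -0.   ] twist 0.018 t 21.4
hole expected [322.97841369 332.59069411]
darkest 321 329 29 62.0
0.06 [np.float64(28.9), np.float64(29.2)]
0.08 [np.float64(28.9), np.float64(28.6)]
0.1 [np.float64(29.0), np.float64(28.8)]
0.12 [np.float64(29.2), np.float64(29.1)]
far end [np.float64(152.3), np.float64(152.9), np.float64(152.2)]
```

The overhead numbers agree: yaw is −0.207, the side edges are symmetric at ±29 mm, and the top board is within 1–2 mm of the base pose.

```bash
python3 -c "
from workcell import bot
print(bot.job_done())"
```

```text
the job is handed in; nothing more can be done
None
```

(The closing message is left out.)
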